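Open the latched sample chest by its pop-out T-handle

TASK

Open the white sample chest so that the dishes stored inside can be reached. Press the round release button in the lid until the recessed T-handle springs out; then, by the handle, push the lid home against its seal (to the chest's right) to take the load off the latch, and keep pushing while you turn the handle clockwise to its stop. Hold it turned, draw the lid gently to the left, fully open to its end stop, and let go. Work by feel: nothing here needs more than about 15 N and nothing may be pressed or forced with more than 30 N, nor the handle wrenched past its stop or the lid slammed; leave the things lying round the chest where they are.

Things in the scene. Friction and masses are not known exactly. Their poses are not given: they have to be found in the camera images.
- chest: White sheet-steel chest, 200 (x) x 308 (y) x 122 mm high, fixed to the bench, yaw within 0.35 rad. Origin: centre of its underside on the bench; x to its back (away from the robot), y to its left along the rails, z up. Two aluminium rails along y on its long edges (inner edges 170 mm apart, tops at z 122.5) guide the lid, whose top is at z 118. A bar at the right end closes it.
- lid: Steel sliding lid, 178 x 288 x 12 mm, between the rails. Origin: on the T-handle's turning axis at the lid's top; at x 0, y -85 + lid_slide, z 118 mm in the chest frame; axes as the chest's. An aluminium plate 52 x 150 x 3 mm on it (top at lid z 3 mm) has the handle's slot (20 x 93 mm) and the button's collar (33 mm across, 5 mm high). Everything else on it is lower than the button.
- lid_slide (a joint): Lid along the chest's +y, m: 0 home against its stops, 0.145 at its open stop (both hard). Latched it rests near 0.004, where a rubber seal (4 N there, 11 N at 0) pressing it towards open loads the latch. Rails: about 2 N of friction. A push of about 12 N towards -y holds it home. Freed, it springs to about 0.006.
- t_handle: Bar of the T-handle: 80 mm long (its own y), 14 mm wide (x), 13 mm high, dark steel, on a 13 mm round stem at its middle. Origin: middle of the bar. Stowed it lies along the lid's y in its slot, its top 1 mm above the plate: too flush to be gripped. Sprung out its middle is 22.5 mm above the lid's top with 13 mm free below the bar, free all round. Turns with the handle.
- handle_pop (a joint): How far the T-handle has come out, m: 0 stowed and caught, 0.025 fully out. A spring (4 to 7 N) holds it out; pressed from above it gives way.
- handle_turn (a joint): Turn of the T-handle, rad, clockwise from above: 0 stowed direction, 1.4 firm stop. Return spring 0.06 Nm at 0, 0.20 Nm at the stop. The latch tongue under it sits in a notch: unless lid_slide is below about 0.001 the handle jams at 0.06 rad; past 0.4 rad the push may ease off. The lid is free above about 1.2; hold it turned for the first 50 mm of sliding, or the tongue drags on the strike.
- button: Release button: black upright cylinder 25 mm across in a collar. Origin on its axis, 12 mm below its top face (at the lid's top when not pressed).
- button_top (a point): Centre of the button's top face, 12 mm above the lid's top when not pressed; 68 mm from the handle's axis towards the lid's +y, in line with the stowed bar. Pressed straight down.
- button_press (a joint): How far the button is pressed, m: 0 out, 0.006 at its hard stop. Spring: 3 N to start, 9 N at the stop. The handle is let go at about 0.004 to 0.005 (7 to 8 N).
- tape_roll: Roll of tan tape lying flat, 104 mm across, 25 mm high, loose beside the chest. Origin: centre of its underside.
- petri_dish: Clear covered dish, 62 mm across, 15 mm high, loose beside the chest. Origin: centre of its underside.
- lab_timer: White countdown timer lying on its back, 87 x 86 x 19 mm, loose to the left of the chest. Origin: centre of its underside.
- forceps: Thin steel forceps lying flat, 118 x 11 x 9 mm, loose to the right of the chest. Origin: about the middle of their underside.

How it is judged (in metres and radians):
On the way, in this order (a step that is already met when the one before it is completed fails the run):
1. the button has let the T-handle spring out, with the lid still shut (value of joint handle_pop above 0.02 m and value of joint lid_slide below 0.012 m), for 0.2 s.
2. the handle is out and turned far enough to free the lid (value of joint handle_turn above 1.25 rad and value of joint handle_pop above 0.015 m and value of joint lid_slide below 0.03 m), for 0.2 s.
3. the lid has been slid open (value of joint lid_slide above 0.135 m), for 0.2 s.
At the end, for the whole second after the job is handed in: The lid stands open by more than 135 mm of its 145 mm, the T-handle still out, the lid at rest (slower than 20 mm/s) (velocity of joint lid_slide between -0.02 and 0.02 m/s and value of joint lid_slide above 0.135 m and value of joint handle_pop above 0.015 m); the robot touches nothing.
It fails at once if the robot pushes on the button with more than 30 N (contact force between button and anything else above 30 N).
It fails at once if the lid or the latch under it is driven against the chest with more than 30 N (contact force between lid and chest above 30 N).
It fails at once if the handle is forced past its stop (value of joint handle_turn above 1.45 rad).
It fails at once if the lid is moved faster than 0.25 m/s (velocity of joint lid_slide above 0.25 m/s).
It fails at once if one of the things lying round the chest is moved by more than 20 mm (distance of any of tape_roll, petri_dish, lab_timer, forceps from where it was at the start of the episode above 0.02 m).
It also fails if it takes over 67 s, if anything falls off the work surface, if the arm or the gripper's body presses on something with over 40 N, if the wrist force passes 120 N, or if a joint passes its speed limit or range.

ROBOT

A 6-joint arm with a two-finger parallel gripper is mounted at the origin on a cart in front of the work surface, level with it; the furniture and walls round the work are solid. World frame = base frame: x ahead of the robot, y to its left, z up, the work surface at z = 0. Lengths are in m, angles in degrees, forces in N, time in s.
With the tool pointing down it reaches from about 0.3 to 0.75 m from the base axis. Payload 8.5 kg.
Tool frame: the origin (TCP) lies at the very end of the fingers, on their centre line; the grasp point (between the pads) lies 19 mm behind it (env.hold_point_z is the distance from the TCP to the grasp point, in m); z points along the fingers, y is the line along which they close (so a half turn about z gives the same grasp; the last joint's range is limited). The gripper opens to 85 mm and grips with 20 to 120 N. Pads are 22 mm wide; open, the fingers measure 114 mm over their backs; the gripper's body (76 mm by 85 mm) begins 54 mm behind the grasp point. The pads swing forward as they close: fully open they stand 13 mm farther back than shut.
Start: joints at [62.607, 21.807, 74.336, -0, 83.858, -12.336], TCP at [0.143, 0.531, 0.231] pointing down, gripper open.
Joint ranges: [-178.18, 178.18], [-50.72, 133.34], [12.68, 142.11], [-81.47, 261.47], [9.98, 163.14], [-165.26, 165.26]. Speed limits (degrees/s): [136.94, 136.94, 180, 180, 180, 180].

INTERFACE

Orientations are given as a 3x3 rotation matrix whose columns are the frame's x, y, z axes.
In Python, from rig import env, optics gives the robot as it stands.
- The arm moves only by the shell command python3 -m jog 'ROWS' [OPENING] [FORCE]. ROWS is JSON, a list of rows, each an object with "linear": the shift along the tool's x, y, z in units of 40 mm (1.0 is 40 mm), a list of three; "roll": the turn about the tool's z in units of 5 degrees (1.0 is 5 degrees). A call has 1 to 12 rows; each row shifts and turns the commanded pose from where the row before left it, along the tool's axes as they then stand; what a row does not reach is not made up. A row lasts 1/12 s, in which the tool goes at most 41.7 mm and 7.16 degrees, less where a joint would pass 70% of its speed; a pose out of reach is approached as far as the arm can. A call is refused whole if a number of a shift passes 1 or a number of a turn 1, either way. A call with a gripper value outside its range is refused whole. OPENING is the opening, from -1 (shut) to 1 (fully open), set as the call begins (- or left out, the last holds). The fingers move at their own pace and stop on an object; FORCE is the grip in N (left out, the last holds). Time passes only in rows, so rows that do not move let the fingers close. It gives the time, the measured TCP pose, the force, the opening and the grip force at its end, in the units of the state.
- env.observe(): the state, without advancing time (a new reading comes with each control period).
- optics.get_image(name): name is "scene" or "top"; returns the picture (384x512x3 uint8, red, green, blue); there is no depth.
- optics.calibration(name): a dict with "fov_y" (degrees; the focal length in pixels is half the picture's height over the tangent of half this angle, whatever the lens; pixels are square), "cx", "cy" (the principal point, pixels), "T" (4x4, takes a point from camera to world coordinates). Camera axes: x right, y down, z forward; pixel columns grow to the right and rows downward; lengths in m; the calibration is good to about 2 mm. A picture is of the moment at which its call begins. calibration takes no time and is no camera call.
- env.close_job(): hands the job in; it is judged then, once.
The state is a dict: "time_s": time; "q": joint angles; "qvel": joint speeds; "joint_efforts": joint torques, N m; "position": TCP position; "tool_rot": TCP orientation; "ft_force": force on the tool from outside, world axes, zero at the start; "wrist_torque": the same for the moment, N m; "grip_width": finger opening in m; "gripper_force": force on a finger pad.
Only numpy, scipy, OpenCV 4.12 (cv2) and the standard library are available. Lean on these libraries where they do the work, as an engineer would, in place of code of your own. Each camera call takes 0.05 s, during which the arm holds its last target. There are 200 camera calls.

## Working session

There is one attempt and no reset: what is moved stays moved. The work goes in short steps, Python scripts to look and compute and a shell command to move; the robot and the scene stay as the last step left them, time stands still between calls to the robot, and variables do not carry over. Pictures are saved under pics/ and viewed, at most 10 in all, crops included, and the job is handed in when it is done.

```bash
ls; mkdir -p pics; python3 - <<'E'
from rig import env, optics
import cv2,numpy as np
a=optics.get_image("top");b=optics.get_image("scene")
cv2.imwrite("pics/top0.png",a[:,:,::-1]);cv2.imwrite("pics/scene0.png",b[:,:,::-1])
for n in("top","scene"):print(optics.calibration(n))
s=env.observe();print(s['time_s'],s['position'],s['tool_rot'],s['ft_force'],env.hold_point_z)
E
```

```text
pics
{'fov_y': 54.7038254004076, 'cx': 258.006699878353, 'cy': 194.77670312665757, 'T': array([[ 0.01842519, -0.99486248,  0.09954472,  0.48818369],
       [-0.99982923, -0.01819208,  0.00324905,  0.04149508],
       [-0.00142143, -0.09958759, -0.99502778,  1.2136706 ],
       [ 0.        ,  0.        ,  0.        ,  1.        ]])}
{'fov_y': 45.760466924483325, 'cx': 252.6544230797284, 'cy': 184.7299483569693, 'T': array([[ 0.73063719, -0.26157531,  0.63067238, -0.2439254 ],
       [-0.68225182, -0.31554304,  0.65951879, -0.83076667],
       [ 0.02649045, -0.91214634, -0.40900771,  0.64972347],
       [ 0.        ,  0.        ,  0.        ,  1.        ]])}
0.1 [0.14274789 0.53088281 0.23078517] [[-9.65672394e-01  2.59762338e-01 -5.96428652e-04]
 [ 2.59762874e-01  9.65671752e-01 -1.14779250e-03]
 [ 2.77801039e-04 -1.26332155e-03 -9.99999163e-01]] [-0.19251814 -0.77818678  0.2405007 ] 0.0187
```

View pics/top0.png

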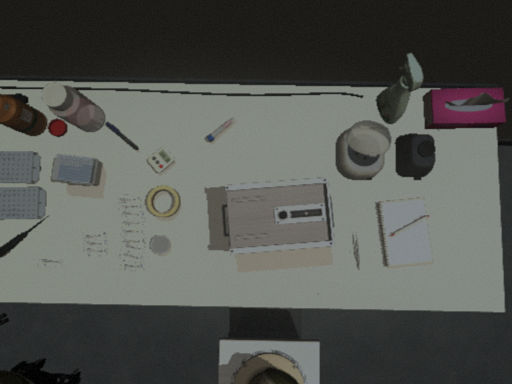

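View pics/scene0.png

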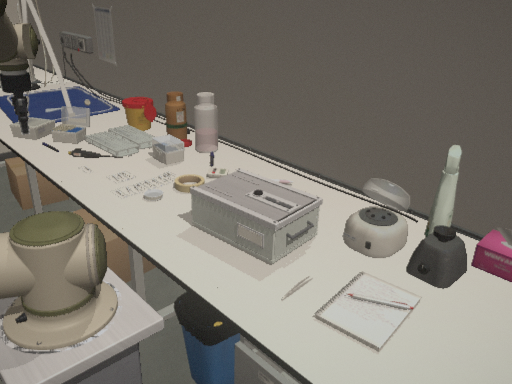

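The top view shows the chest at about (225–330, 180–250), the plate at about (275–325, 205–222), the button near (283,214) and the handle slot to its right. I'll zoom in and measure.

```bash
cat > h.py <<'E'
from rig import env, optics
import cv2,numpy as np
def ray(n,u,v,z):
    c=optics.calibration(n);f=192/np.tan(np.radians(c['fov_y']/2));T=c['T']
    d=T[:3,:3]@np.array([(u-c['cx'])/f,(v-c['cy'])/f,1]);o=T[:3,3]
    return o+d*(z-o[2])/d[2]
def proj(n,p):
    c=optics.calibration(n);f=192/np.tan(np.radians(c['fov_y']/2));T=c['T']
    q=T[:3,:3].T@(np.asarray(p)-T[:3,3]);return q[:2]/q[2]*f+[c['cx'],c['cy']]
E
python3 - <<'E'
from h import *
a=cv2.imread("pics/top0.png")
c=a[170:260,205:345];b=cv2.resize(c,None,fx=5,fy=5,interpolation=cv2.INTER_CUBIC)
cv2.imwrite("pics/crop0.png",np.clip(b*1.6,0,255).astype('uint8'))
g=cv2.cvtColor(a,cv2.COLOR_BGR2GRAY)
roi=np.zeros_like(g);roi[200:228,270:330]=1
# plate (bright) and dark parts
m=((g>140)&(roi>0)).astype('uint8')
for nm,m in(("bright",m),("dark",((g<60)&(roi>0)).astype('uint8'))):
    cs,_=cv2.findContours(m,cv2.RETR_EXTERNAL,cv2.CHAIN_APPROX_NONE)
    for k in cs:
        if cv2.contourArea(k)>15:print(nm,cv2.contourArea(k),cv2.minAreaRect(k),cv2.boundingRect(k))
E
```

```text
dark 36.0 ((282.5, 214.5), (7.0, 7.0), 0.0) (279, 211, 8, 8)
dark 137.0 ((305.6882019042969, 212.94705200195312), (5.828934192657471, 29.144670486450195), 85.60128784179688) (291, 209, 30, 8)
dark 40.5 ((327.2475280761719, 213.47525024414062), (27.264019012451172, 2.388089179992676), 84.2894058227539) (325, 200, 5, 28)
```

View pics/crop0.png

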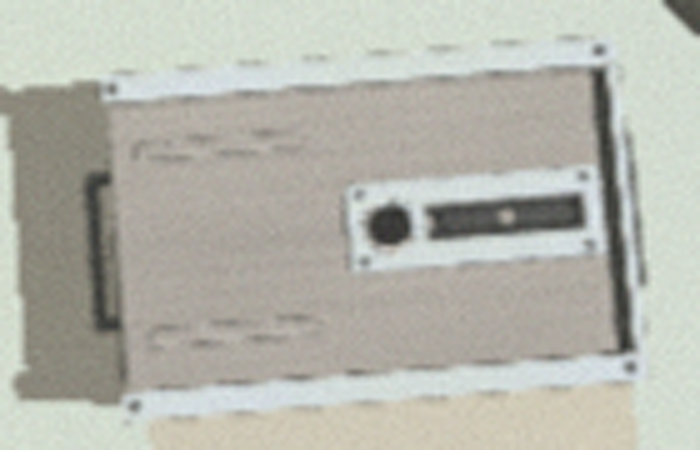

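The crop shows the button at about (390,225) and the handle's middle at about (507,215). The rail screws are at (112,90), (600,50), (135,405) and (630,368). These are crop pixels, five per image pixel.

```bash
python3 - <<'E'
from h import *
P=lambda u,v,z:ray("top",205+(u+.5)/5-.5,170+(v+.5)/5-.5,z)
s=[P(*k,.1225) for k in((112,90),(600,50),(135,405),(630,368))]
for a,b in((1,0),(3,2)):
    d=s[a]-s[b];print("yaw rails",np.degrees(np.arctan2(d[0],-d[1])),np.linalg.norm(d))
for a,b in((0,2),(1,3)):
    d=s[a]-s[b];print("yaw ends",np.degrees(np.arctan2(d[1],d[0])),np.linalg.norm(d))
print("centre",np.mean(s,0))
bt=P(390,225,.130);h=P(507,215,.122);print("button",bt,"handle",h,np.linalg.norm((bt-h)[:2]))
d=bt-h;print("yaw",np.degrees(np.arctan2(-d[0],d[1])))
# sub-pixel centroids by darkness weight
g=cv2.cvtColor(cv2.imread("pics/top0.png"),cv2.COLOR_BGR2GRAY).astype(float)
w=np.clip(120-g[208:222,276:289],0,None);v,u=np.mgrid[208:222,276:289];uv=((w*u).sum()/w.sum(),(w*v).sum()/w.sum());print(uv,ray("top",*uv,.130))
# scene check
for n,p in(("btn",bt),("hnd",h)):print(n,proj("scene",p))
a=cv2.imread("pics/scene0.png")[165:235,225:325];cv2.imwrite("pics/crop1.png",cv2.resize(a,None,fx=7,fy=7,interpolation=cv2.INTER_CUBIC))
E
```

```text
yaw rails 5.767024008432483 0.2902887807615233
yaw rails 5.294114834628949 0.28931716816687036
yaw ends 5.677505143150348 0.18527158026069881
yaw ends 5.378990339951442 0.1876636031641858
centre [ 0.53880297 -0.01615515  0.1225    ]
button [ 0.53977837 -0.02779735  0.13      ] handle [ 0.54730276 -0.09704535  0.122     ] 0.06965559540895992
yaw 6.201350877851467
(np.float64(282.2879785920132), np.float64(214.60621655002058)) [ 0.53974352 -0.02688721  0.13      ]
btn [256.70513463 190.50528447]
hnd [276.76931564 201.00227297]
```

View pics/crop1.png

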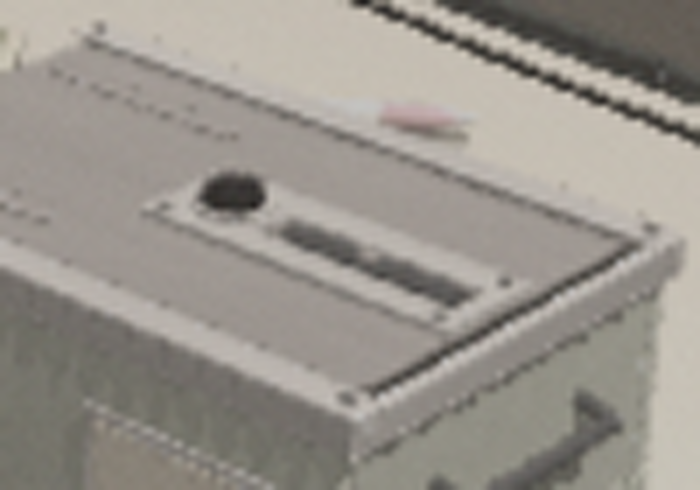

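```bash
python3 -m jog '[{"linear":[0,0,0],"roll":1},{"linear":[0,0,0],"roll":1},{"linear":[0,0,0],"roll":1},{"linear":[0,0,0],"roll":1},{"linear":[0,0,0],"roll":1},{"linear":[0,0,0],"roll":1},{"linear":[0,0,0],"roll":1},{"linear":[0,0,0],"roll":1},{"linear":[0,0,0],"roll":1},{"linear":[0,0,0],"roll":1},{"linear":[0,0,0],"roll":1},{"linear":[0,0,0],"roll":1}]' -1 30
python3 -m jog '[{"linear":[0,0,0],"roll":0.95},{"linear":[0,0,0],"roll":0.95},{"linear":[-0.6,0.34,0],"roll":0},{"linear":[-0.6,0.34,0],"roll":0},{"linear":[-0.6,0.34,0],"roll":0},{"linear":[-0.6,0.34,0],"roll":0},{"linear":[-0.6,0.34,0],"roll":0},{"linear":[-0.6,0.34,0],"roll":0},{"linear":[-0.6,0.34,0],"roll":0},{"linear":[-0.6,0.34,0],"roll":0},{"linear":[-0.6,0.34,0],"roll":0},{"linear":[-0.6,0.34,0],"roll":0}]'
```

```text
time_s: 1.1
position: [0.1428, 0.531, 0.231]
tool_rot: [[-0.254, 0.967, -0.0], [0.967, 0.254, -0.001], [-0.001, -0.001, -1.0]]
ft_force: [0.6, 0.7, -0.1]
grip_width: -0.0
gripper_force: 0.0
time_s: 2.1
position: [0.3014, 0.3038, 0.2311]
tool_rot: [[-0.095, 0.995, -0.0], [0.995, 0.095, -0.0], [-0.0, -0.0, -1.0]]
ft_force: [0.3, -0.5, 0.3]
grip_width: 0.0
gripper_force: 0.0
```

```bash
python3 -m jog '[{"linear":[-0.74,0.43,0],"roll":0},{"linear":[-0.74,0.43,0],"roll":0},{"linear":[-0.74,0.43,0],"roll":0},{"linear":[-0.74,0.43,0],"roll":0},{"linear":[-0.74,0.43,0],"roll":0},{"linear":[-0.74,0.43,0],"roll":0},{"linear":[-0.74,0.43,0],"roll":0},{"linear":[-0.74,0.43,0],"roll":0},{"linear":[-0.74,0.43,0],"roll":0},{"linear":[-0.74,0.43,0],"roll":0},{"linear":[-0.74,0.43,0],"roll":0},{"linear":[-0.74,0.43,0],"roll":0}]'
python3 -m jog '[{"linear":[0,0,0.4],"roll":0},{"linear":[0,0,0.4],"roll":0},{"linear":[0,0,0.4],"roll":0},{"linear":[0,0,0.4],"roll":0},{"linear":[0,0,0.3],"roll":0},{"linear":[0,0,0],"roll":0},{"linear":[0,0,0],"roll":0}]'
```

```text
time_s: 3.1
position: [0.5408, -0.0305, 0.231]
tool_rot: [[-0.095, 0.996, -0.001], [0.996, 0.095, 0.0], [0.0, -0.001, -1.0]]
ft_force: [0.2, 0.9, 0.7]
grip_width: -0.0
gripper_force: 0.0
time_s: 3.68
position: [0.54, -0.0289, 0.1551]
tool_rot: [[-0.095, 0.995, -0.001], [0.995, 0.095, 0.0], [0.0, -0.001, -1.0]]
ft_force: [0.3, 0.1, -0.5]
grip_width: -0.0001
gripper_force: 0.0
```

```bash
python3 -m jog '[{"linear":[0,0,0.2],"roll":0},{"linear":[0,0,0.2],"roll":0},{"linear":[0,0,0.15],"roll":0},{"linear":[0,0,0],"roll":0},{"linear":[0,0,0],"roll":0}]'
python3 - <<'E'
from h import *
a=cv2.cvtColor(optics.get_image("scene"),cv2.COLOR_RGB2BGR)[130:250,190:340];cv2.imwrite("pics/c2.png",cv2.resize(a,None,fx=5,fy=5,interpolation=cv2.INTER_CUBIC))
E
```

```text
time_s: 4.1
position: [0.5401, -0.0289, 0.1331]
tool_rot: [[-0.095, 0.995, -0.001], [0.995, 0.095, 0.0], [0.0, -0.001, -1.0]]
ft_force: [-0.7, 0.7, 0.4]
grip_width: -0.0003
gripper_force: 0.0
```

View pics/c2.png

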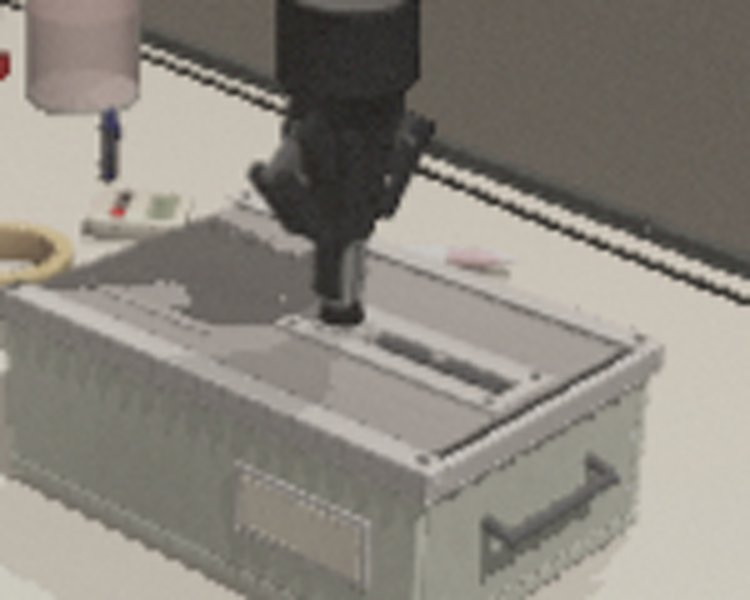

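The closed fingertips stand right on the button at about (342,310). Pressing gently now.

```bash
python3 -m jog '[{"linear":[0,0,0.05],"roll":0},{"linear":[0,0,0.05],"roll":0},{"linear":[0,0,0.03],"roll":0},{"linear":[0,0,0],"roll":0},{"linear":[0,0,0],"roll":0}]'
python3 -m jog '[{"linear":[0,0,0.025],"roll":0},{"linear":[0,0,0.025],"roll":0},{"linear":[0,0,0],"roll":0},{"linear":[0,0,0],"roll":0}]'
```

```text
time_s: 4.57
position: [0.5404, -0.029, 0.1285]
tool_rot: [[-0.095, 0.995, 0.001], [0.995, 0.095, -0.0], [-0.0, 0.001, -1.0]]
ft_force: [-0.1, 0.7, 4.4]
grip_width: 0.0
gripper_force: 1.9
time_s: 4.9
position: [0.5404, -0.029, 0.1266]
tool_rot: [[-0.095, 0.995, 0.001], [0.995, 0.095, -0.0], [-0.0, 0.001, -1.0]]
ft_force: [-0.2, 0.0, 6.0]
grip_width: 0.0003
gripper_force: 2.8
```

```bash
python3 -m jog '[{"linear":[0,0,0.02],"roll":0},{"linear":[0,0,0.02],"roll":0},{"linear":[0,0,0],"roll":0},{"linear":[0,0,0],"roll":0}]'
python3 - <<'E'
from h import *
a=cv2.cvtColor(optics.get_image("scene"),cv2.COLOR_RGB2BGR)[160:240,230:330];cv2.imwrite("pics/c3.png",cv2.resize(a,None,fx=6,fy=6,interpolation=cv2.INTER_CUBIC))
E
```

```text
time_s: 5.23
position: [0.5404, -0.029, 0.1251]
tool_rot: [[-0.095, 0.995, 0.001], [0.995, 0.095, -0.0], [-0.0, 0.001, -1.0]]
ft_force: [-1.3, 0.9, 6.6]
grip_width: -0.0001
gripper_force: 3.6
```

View pics/c3.png

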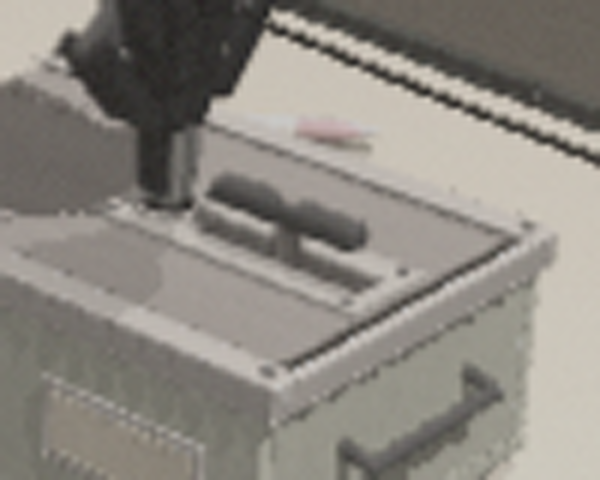

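The bar has sprung out at about (285,210), clear of its slot. Next I back off, open the fingers and move over the handle.

```bash
python3 -m jog '[{"linear":[0,0,-0.3],"roll":0},{"linear":[0,0,-0.4],"roll":0},{"linear":[0,0,-0.5],"roll":0},{"linear":[0,0,-0.3],"roll":0},{"linear":[-0.4,0,0],"roll":0},{"linear":[-0.5,0,0],"roll":0},{"linear":[-0.5,0,0],"roll":0},{"linear":[-0.3,0,0],"roll":0},{"linear":[0,0,0],"roll":0},{"linear":[0,0,0],"roll":0}]' 0.2 60
python3 - <<'E'
from h import *
a=cv2.cvtColor(optics.get_image("scene"),cv2.COLOR_RGB2BGR)[140:240,230:330];cv2.imwrite("pics/c4.png",cv2.resize(a,None,fx=6,fy=6,interpolation=cv2.INTER_CUBIC))
E
```

```text
time_s: 6.12
position: [0.5465, -0.0966, 0.1842]
tool_rot: [[-0.094, 0.996, -0.001], [0.996, 0.094, 0.001], [0.001, -0.001, -1.0]]
ft_force: [0.1, 0.2, -0.7]
grip_width: 0.0511
gripper_force: 0.0
```

View pics/c4.png

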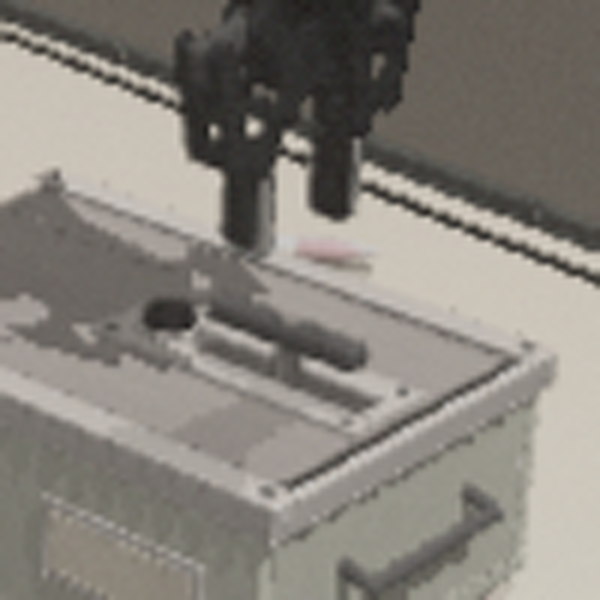

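The open fingers hang above the bar and straddle it. Going down, then gripping.

```bash
python3 -m jog '[{"linear":[0,0,0.3],"roll":0},{"linear":[0,0,0.4],"roll":0},{"linear":[0,0,0.4],"roll":0},{"linear":[0,0,0.2],"roll":0},{"linear":[0,0,0.12],"roll":0},{"linear":[0,0,0],"roll":0},{"linear":[0,0,0],"roll":0},{"linear":[0,0,0],"roll":0}]'
python3 -m jog '[{"linear":[0,0,0],"roll":0},{"linear":[0,0,0],"roll":0},{"linear":[0,0,0],"roll":0},{"linear":[0,0,0],"roll":0},{"linear":[0,0,0],"roll":0},{"linear":[0,0,0],"roll":0},{"linear":[0,0,0],"roll":0},{"linear":[0,0,0],"roll":0}]' -1 60
```

```text
time_s: 6.83
position: [0.547, -0.0966, 0.1286]
tool_rot: [[-0.095, 0.995, 0.001], [0.995, 0.095, -0.001], [-0.001, 0.001, -1.0]]
ft_force: [0.6, -0.9, 0.1]
grip_width: 0.0512
gripper_force: 0.0
time_s: 7.5
position: [0.548, -0.0966, 0.1284]
tool_rot: [[-0.095, 0.995, 0.004], [0.995, 0.095, -0.0], [-0.001, 0.004, -1.0]]
ft_force: [5.0, 0.9, 0.1]
grip_width: 0.0128
gripper_force: 61.1
```

```bash
python3 -m jog '[{"linear":[0,0.02,0],"roll":0},{"linear":[0,0.015,0],"roll":0},{"linear":[-0.02,0,0],"roll":0},{"linear":[-0.02,0,0],"roll":0},{"linear":[-0.02,0,0],"roll":0},{"linear":[-0.02,0,0],"roll":0},{"linear":[0,0,0],"roll":0},{"linear":[0,0,0],"roll":0}]'
```

```text
time_s: 8.17
position: [0.5482, -0.0984, 0.1277]
tool_rot: [[-0.095, 0.995, -0.0], [0.995, 0.095, 0.003], [0.003, 0.0, -1.0]]
ft_force: [1.1, 7.2, 3.3]
grip_width: 0.0124
gripper_force: 61.4
```

```bash
python3 -m jog '[{"linear":[-0.02,0,0],"roll":0},{"linear":[-0.02,0,0],"roll":0},{"linear":[-0.02,0,0],"roll":0},{"linear":[-0.02,0,0],"roll":0},{"linear":[0,0,0],"roll":0},{"linear":[0,0,0],"roll":0}]'
```

```text
time_s: 8.67
position: [0.5485, -0.1007, 0.1276]
tool_rot: [[-0.095, 0.995, -0.0], [0.995, 0.095, 0.004], [0.004, -0.0, -1.0]]
ft_force: [1.5, 10.8, 2.9]
grip_width: 0.0126
gripper_force: 61.4
```

```bash
python3 -m jog '[{"linear":[-0.02,0,0],"roll":0},{"linear":[-0.01,0,0],"roll":0},{"linear":[0,0,0],"roll":0},{"linear":[0,0,0],"roll":0}]'; python3 -m jog '[{"linear":[-0.02,0,0],"roll":0},{"linear":[0,0,0],"roll":0},{"linear":[0,0,0],"roll":0}]'
```

```text
time_s: 9.0
position: [0.5485, -0.1008, 0.1274]
tool_rot: [[-0.096, 0.995, -0.001], [0.995, 0.096, 0.006], [0.006, -0.0, -1.0]]
ft_force: [1.9, 17.3, 3.0]
grip_width: 0.0123
gripper_force: 61.4
time_s: 9.25
position: [0.5484, -0.1009, 0.1273]
tool_rot: [[-0.096, 0.995, -0.001], [0.995, 0.096, 0.008], [0.008, -0.0, -1.0]]
ft_force: [2.5, 19.9, 2.7]
grip_width: 0.0126
gripper_force: 61.4
```

Home is felt: motion stopped after 4.3 mm and the force is rising. Now turning while pushing.

```bash
python3 -m jog '[{"linear":[0.01,0,0],"roll":0.3},{"linear":[0,0,0],"roll":0.3},{"linear":[0,0,0],"roll":0.4},{"linear":[0,0,0],"roll":0.4},{"linear":[0,0,0],"roll":0.4},{"linear":[0,0,0],"roll":0}]'; python3 - <<'E'
from rig import env
s=env.observe();print(s['wrist_torque'])
E
```

```text
time_s: 9.75
position: [0.5486, -0.1008, 0.1274]
tool_rot: [[0.063, 0.998, -0.001], [0.998, -0.063, 0.007], [0.007, -0.001, -1.0]]
ft_force: [2.9, 18.7, 3.1]
grip_width: 0.0127
gripper_force: 61.4
[ 2.89202885 -0.39305517  0.06376075]
```

```bash
python3 -m jog '[{"linear":[0,0,0],"roll":0.5},{"linear":[0,0,0],"roll":0.5},{"linear":[0,0,0],"roll":0.5},{"linear":[0,0,0],"roll":0.5},{"linear":[0,0,0],"roll":0.5},{"linear":[0,0,0],"roll":0.5},{"linear":[0,0,0],"roll":0.5},{"linear":[0,0,0],"roll":0.5},{"linear":[0,0,0],"roll":0}]'; python3 - <<'E'
from rig import env
s=env.observe();print(s['wrist_torque'])
E
```

```text
time_s: 10.5
position: [0.5488, -0.1009, 0.1275]
tool_rot: [[0.401, 0.916, 0.0], [0.916, -0.401, 0.007], [0.006, -0.003, -1.0]]
ft_force: [4.0, 19.3, 2.8]
grip_width: 0.0124
gripper_force: 61.4
[ 2.93220148 -0.55186998  0.1283096 ]
```

```bash
python3 -m jog '[{"linear":[0,0,0],"roll":0.6},{"linear":[0,0,0],"roll":0.6},{"linear":[0,0,0],"roll":0.6},{"linear":[0,0,0],"roll":0.6},{"linear":[0,0,0],"roll":0.6},{"linear":[0,0,0],"roll":0.6},{"linear":[0,0,0],"roll":0.6},{"linear":[0,0,0],"roll":0.6},{"linear":[0,0,0],"roll":0.6},{"linear":[0,0,0],"roll":0.6},{"linear":[0,0,0],"roll":0.6},{"linear":[0,0,0],"roll":0}]'; python3 - <<'E'
from rig import env
s=env.observe();print(s['wrist_torque'])
E
python3 -m jog '[{"linear":[0,0,0],"roll":0.6},{"linear":[0,0,0],"roll":0.6},{"linear":[0,0,0],"roll":0.6},{"linear":[0,0,0],"roll":0.6},{"linear":[0,0,0],"roll":0.4},{"linear":[0,0,0],"roll":0},{"linear":[0,0,0],"roll":0},{"linear":[0,0,0],"roll":0}]'; python3 - <<'E'
from rig import env
s=env.observe();print(s['wrist_torque'],s['tool_rot'])
E
```

```text
time_s: 11.5
position: [0.5492, -0.1012, 0.1277]
tool_rot: [[0.835, 0.55, 0.001], [0.55, -0.835, 0.006], [0.004, -0.004, -1.0]]
ft_force: [6.3, 17.0, 3.4]
grip_width: 0.0129
gripper_force: 61.4
[ 2.75198975 -0.83662678  0.11546072]
time_s: 12.17
position: [0.5493, -0.1014, 0.1277]
tool_rot: [[0.943, 0.334, 0.001], [0.334, -0.943, 0.006], [0.003, -0.005, -1.0]]
ft_force: [5.6, 16.2, 2.7]
grip_width: 0.0128
gripper_force: 61.4
[ 2.69112806 -0.78853393  0.13684801] [[ 0.94263364  0.33382646  0.0013125 ]
 [ 0.33381432 -0.94262171  0.00568364]
 [ 0.00313454 -0.00491945 -0.99998299]]
```

```bash
python3 -m jog '[{"linear":[0,0,0],"roll":0.2},{"linear":[0,0,0],"roll":0.2},{"linear":[0,0,0],"roll":0},{"linear":[0,0,0],"roll":0},{"linear":[0.01,-0.049,0],"roll":0},{"linear":[0.01,-0.049,0],"roll":0},{"linear":[0.01,-0.049,0],"roll":0},{"linear":[0.01,-0.049,0],"roll":0},{"linear":[0.01,-0.049,0],"roll":0},{"linear":[0.01,-0.049,0],"roll":0},{"linear":[0,0,0],"roll":0},{"linear":[0,0,0],"roll":0}]'; python3 - <<'E'
from rig import env
s=env.observe();print(s['wrist_torque'])
E
```

```text
time_s: 13.17
position: [0.5485, -0.0928, 0.1282]
tool_rot: [[0.954, 0.3, 0.003], [0.3, -0.954, -0.001], [0.002, 0.002, -1.0]]
ft_force: [5.5, 0.1, 2.4]
grip_width: 0.0127
gripper_force: 61.4
[ 0.25787374 -0.85756883  0.26303657]
```

The lid is free. Drawing it gently left.

```bash
python3 -m jog '[{"linear":[0.03,-0.07,0],"roll":0},{"linear":[0.021,-0.098,0],"roll":0},{"linear":[0.021,-0.098,0],"roll":0},{"linear":[0.021,-0.098,0],"roll":0},{"linear":[0.021,-0.098,0],"roll":0},{"linear":[0.021,-0.098,0],"roll":0},{"linear":[0.021,-0.098,0],"roll":0},{"linear":[0.021,-0.098,0],"roll":0},{"linear":[0.021,-0.098,0],"roll":0},{"linear":[0.021,-0.098,0],"roll":0},{"linear":[0.021,-0.098,0],"roll":0},{"linear":[0.021,-0.098,0],"roll":0}]'
python3 -m jog '[{"linear":[0.021,-0.098,0],"roll":0},{"linear":[0.021,-0.098,0],"roll":0},{"linear":[0.021,-0.098,0],"roll":0},{"linear":[0.021,-0.098,0],"roll":0},{"linear":[0.021,-0.098,0],"roll":0},{"linear":[0.021,-0.098,0],"roll":0},{"linear":[0.021,-0.098,0],"roll":0},{"linear":[0.021,-0.098,0],"roll":0},{"linear":[0.021,-0.098,0],"roll":0},{"linear":[0.021,-0.098,0],"roll":0},{"linear":[0.021,-0.098,0],"roll":0},{"linear":[0.021,-0.098,0],"roll":0}]'
```

```text
time_s: 14.17
position: [0.5438, -0.0452, 0.1278]
tool_rot: [[0.954, 0.3, 0.0], [0.3, -0.954, -0.0], [0.0, 0.0, -1.0]]
ft_force: [4.8, -1.8, 2.9]
grip_width: 0.0126
gripper_force: 61.5
time_s: 15.17
position: [0.5391, 0.0027, 0.1277]
tool_rot: [[0.954, 0.3, -0.0], [0.3, -0.954, 0.0], [-0.0, -0.0, -1.0]]
ft_force: [3.1, -3.2, 2.7]
grip_width: 0.0124
gripper_force: 61.5
```

```bash
python3 -m jog '[{"linear":[0.021,-0.098,0],"roll":0},{"linear":[0.021,-0.098,0],"roll":0},{"linear":[0.021,-0.098,0],"roll":0},{"linear":[0.021,-0.098,0],"roll":0},{"linear":[0.021,-0.098,0],"roll":0},{"linear":[0.021,-0.098,0],"roll":0},{"linear":[0.021,-0.098,0],"roll":0},{"linear":[0.021,-0.098,0],"roll":0},{"linear":[0.01,-0.049,0],"roll":0},{"linear":[0.01,-0.049,0],"roll":0},{"linear":[0,0,0],"roll":0}]'
python3 -m jog '[{"linear":[0.005,-0.025,0],"roll":0},{"linear":[0.005,-0.025,0],"roll":0},{"linear":[0.005,-0.025,0],"roll":0},{"linear":[0.005,-0.025,0],"roll":0},{"linear":[0,0,0],"roll":0},{"linear":[0,0,0],"roll":0}]'
```

```text
time_s: 16.08
position: [0.5356, 0.0389, 0.1276]
tool_rot: [[0.954, 0.3, -0.001], [0.3, -0.954, 0.001], [-0.0, -0.001, -1.0]]
ft_force: [0.2, 0.9, 2.1]
grip_width: 0.0122
gripper_force: 61.5
time_s: 16.58
position: [0.5352, 0.0424, 0.1277]
tool_rot: [[0.954, 0.3, -0.001], [0.3, -0.954, 0.0], [-0.0, -0.0, -1.0]]
ft_force: [-1.1, -1.5, 2.9]
grip_width: 0.0124
gripper_force: 61.5
```

At the end stop (144 mm). I turn the handle back under grip so it doesn't snap, then let go.

```bash
python3 -m jog '[{"linear":[0,0,0],"roll":-0.7},{"linear":[0,0,0],"roll":-0.7},{"linear":[0,0,0],"roll":-0.7},{"linear":[0,0,0],"roll":-0.7},{"linear":[0,0,0],"roll":-0.7},{"linear":[0,0,0],"roll":-0.7},{"linear":[0,0,0],"roll":-0.7},{"linear":[0,0,0],"roll":-0.7},{"linear":[0,0,0],"roll":-0.7},{"linear":[0,0,0],"roll":-0.7},{"linear":[0,0,0],"roll":-0.7},{"linear":[0,0,0],"roll":-0.7}]'
python3 -m jog '[{"linear":[0,0,0],"roll":-0.7},{"linear":[0,0,0],"roll":-0.7},{"linear":[0,0,0],"roll":-0.7},{"linear":[0,0,0],"roll":-0.7},{"linear":[0,0,0],"roll":-0.7},{"linear":[0,0,0],"roll":-0.7},{"linear":[0,0,0],"roll":-0.7},{"linear":[0,0,0],"roll":-0.7},{"linear":[0,0,0],"roll":-0.7},{"linear":[0,0,0],"roll":-0.4},{"linear":[0,0,0],"roll":0},{"linear":[0,0,0],"roll":0}]'
```

```text
time_s: 17.58
position: [0.5348, 0.0429, 0.1275]
tool_rot: [[0.506, 0.863, -0.002], [0.863, -0.506, 0.001], [0.0, -0.002, -1.0]]
ft_force: [-2.7, 2.1, 3.0]
grip_width: 0.0123
gripper_force: 61.4
time_s: 18.58
position: [0.5345, 0.0427, 0.1274]
tool_rot: [[-0.05, 0.999, -0.003], [0.999, 0.05, 0.001], [0.001, -0.003, -1.0]]
ft_force: [-5.2, 0.8, 3.6]
grip_width: 0.0124
gripper_force: 61.4
```

```bash
python3 -m jog '[{"linear":[0,-0.025,0],"roll":0},{"linear":[0,0,0],"roll":0}]'
python3 -m jog '[{"linear":[0,0,0],"roll":0},{"linear":[0,0,0],"roll":0},{"linear":[0,0,0],"roll":0},{"linear":[0,0,0],"roll":0},{"linear":[0,0,0],"roll":0},{"linear":[0,0,0],"roll":0}]' 0.2
python3 -m jog '[{"linear":[0,0,-0.3],"roll":0},{"linear":[0,0,-0.5],"roll":0},{"linear":[0,0,-0.5],"roll":0},{"linear":[0,0,-0.5],"roll":0},{"linear":[0,0,-0.5],"roll":0},{"linear":[0,0,-0.4],"roll":0},{"linear":[0,0,0],"roll":0},{"linear":[0,0,0],"roll":0},{"linear":[0,0,0],"roll":0},{"linear":[0,0,0],"roll":0}]'
python3 - <<'E'
from h import *
a=cv2.cvtColor(optics.get_image("scene"),cv2.COLOR_RGB2BGR)[110:270,140:340];cv2.imwrite("pics/c5.png",cv2.resize(a,None,fx=3.6,fy=3.6,interpolation=cv2.INTER_CUBIC))
E
```

```text
time_s: 18.75
position: [0.5345, 0.0424, 0.1278]
tool_rot: [[-0.05, 0.999, 0.0], [0.999, 0.05, 0.0], [0.0, 0.0, -1.0]]
ft_force: [-2.4, 2.2, 1.6]
grip_width: 0.0128
gripper_force: 61.5
time_s: 19.25
position: [0.5345, 0.0422, 0.1277]
tool_rot: [[-0.051, 0.999, 0.0], [0.999, 0.051, -0.0], [-0.0, 0.0, -1.0]]
ft_force: [0.1, 1.0, -0.5]
grip_width: 0.0515
gripper_force: 0.0
time_s: 20.08
position: [0.534, 0.0423, 0.2344]
tool_rot: [[-0.051, 0.999, -0.002], [0.999, 0.051, 0.0], [0.0, -0.002, -1.0]]
ft_force: [0.9, 0.3, 0.8]
grip_width: 0.051
gripper_force: 0.0
```

View pics/c5.png

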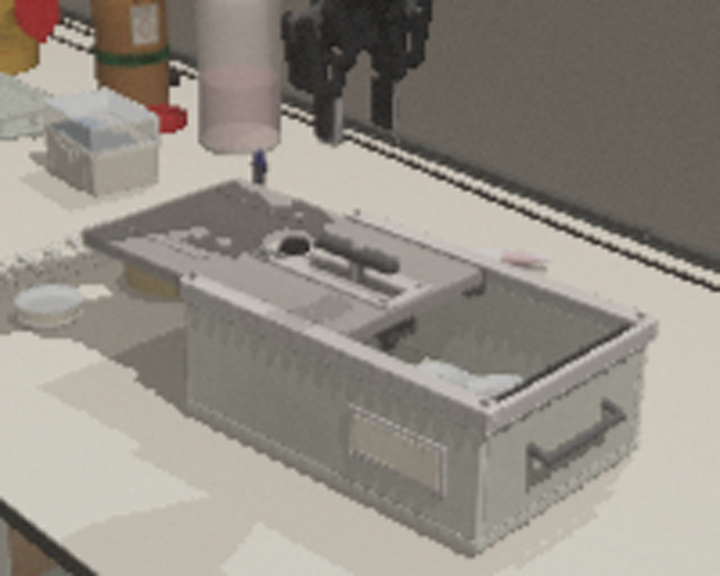

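The lid stands open with the handle out at about (357,255) and the dishes visible at about (465,380). The gripper is clear above it.

```bash
python3 -c "
from rig import env
print(env.close_job())"
```

```text
the job is handed in; nothing more can be done
None
```

The chest is open and the job is handed in: the lid is at its end stop (about 144 mm by arm travel), the T-handle is still out, the dishes are in view, and the gripper is clear. The hand-in call gave no verdict.

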